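# Open the projector's lamp unit

## Robot

A 6-joint arm with a two-finger parallel gripper is mounted at the origin on the work surface. World frame = base frame: x ahead of the robot, y to its left, z up, the work surface at z = 0. Lengths are in m, angles in rad, forces in N, time in s.
With the tool pointing down it reaches from about 0.375 to 0.975 m from the base axis. Payload 3.8 kg.
Tool frame: the origin (TCP) lies midway between the tips of the shut fingers; the grasp point (between the pads) lies 19 mm behind it; z points along the fingers, y is the line along which they close (so a half turn about z gives the same grasp; the last joint's range is limited). The gripper opens to 85 mm and grips with 20 to 120 N. Pads are 22 mm wide; open, the fingers measure 114 mm over their backs; the gripper's body (76 mm by 85 mm) begins 54 mm behind the grasp point. The pads swing forward as they close: fully open they stand 13 mm farther back than shut.
Start: joints at [1.101, 0.264, 1.604, -0, 1.274, -0.037], TCP at [0.283, 0.613, 0.231] pointing down, gripper open.
Joint ranges: [-2.63, 2.63], [-0.94, 2.18], [0.31, 2.57], [-1.31, 4.45], [0, 2.66], [-2.55, 2.55]. Speed limits (rad/s): [2.57, 2.57, 3.14, 3.14, 3.14, 3.14].

## Interface

Orientations are given as a rotation vector (axis times angle).
In Python, from workcell import bot, read_camera, camera_info, ticket gives the robot as it stands.
- The arm moves only by the tool servo_tool, never from a script. Its argument "targets" is a list of rows, each an object of numbers: "hand": the closure, from -1 (fully open) to 1 (shut); "x", "y", "z": the shift along the tool's x, y, z as a fraction of full scale; "roll": the turn about the tool's z as a fraction of full scale. In form: [{"hand": .., "x": .., "y": .., "z": .., "roll": ..}, ...]. A call has 1 to 10 rows; each row is the pose to reach, as a shift and turn from the pose commanded when the call began, along the tool's axes at that moment, turning the shorter way round; what a row does not reach only later rows make up. Full scale, the value 1, is 50 cm for a shift and 180 degrees for a turn. A row lasts 1/12 s, in which the tool goes at most 41.7 mm and 7.16 degrees, less where a joint would pass 70% of its speed; a pose out of reach is approached as far as the arm can. A call with a number of a shift or a turn outside -1 to 1 is refused whole. A call with a gripper value outside its range is refused whole. The fingers move at their own pace and stop on an object; "grip_force" is the grip in N (left out, the last holds). Time passes only in rows, so rows that repeat a pose let the fingers close. It gives the time, the measured TCP pose, the force, the opening and the grip force at its end, in the units of the state.
- bot.read_state(): the state, without advancing time (a new reading comes with each control period).
- read_camera(name): name is "side" or "top"; returns the picture (480x640x3 uint8, red, green, blue); there is no depth.
- camera_info(name): a dict with "fx", "fy", "cx", "cy" (pixels), "k1" (the pictures are not rectified: a ray, as slopes to the right and down, at radius r is drawn at 1 + k1 r^2 times it, then the intrinsics apply), "eye" and "orientation" of the camera in the world. Camera axes: x right, y down, z forward; pixel columns grow to the right and rows downward; lengths in m; the calibration is good to about 2 mm. A picture is of the moment at which its call begins. camera_info takes no time and is no camera call.
- ticket.finish_job(): hands the job in; it is judged then, once.
The state is a dict: "time": time; "q": joint angles; "joint_vel": joint speeds; "joint_torque": joint torques, N m; "tool_pos": TCP position; "tcp_rot": TCP orientation; "wrist_force": force on the tool from outside, world axes, zero at the start; "torque": the same for the moment, N m; "width": opening from 0.0 (shut) to 1.0 (fully open); "grip_force": force on a finger pad.
Only numpy, scipy, OpenCV 4.12 (cv2) and the standard library are available. Lean on these libraries where they do the work, as an engineer would, in place of code of your own. Each camera call takes 0.05 s, during which the arm holds its last target. There are 200 camera calls.

## Task

Open the lamp unit: press its red snap tab all the way in from above, then push the released blue cover along its rails, without lifting it, until it lies flat and wholly on the grey rest deck beyond the tab, with the lamp opening and the tab uncovered. Leave everything else on the bench standing where it is, and finish with the hand clear.

Things in the scene. Friction and masses are not known exactly. Their poses are not given: they have to be found in the camera images.
- unit: Cream lamp unit fixed to the bench, 124 (its x) x 300 (its y) x 72 mm high; origin under its centre, on the bench. Flat deck at 60 mm. Two runners along y (8 mm wide, at its x = +-36 mm) rise to 64 mm and carry the cover; side guides (inner faces at x = +-46), rear stop (inner face at y = -134) and front stop (y = +142 mm) rise to 72 mm. The cover slides towards the unit's +y.
- opening (a point): Centre of the lamp opening in the deck, at the unit's (0, -76, 60) mm; the opening is 64 (x) x 80 mm (y), hidden under the cover at the start.
- rest (a point): Where the middle of the cover's underside should come to lie on the runners over the grey rest deck, at the unit's (0, +78, 64) mm. Anything from 60 mm (just wholly past the tab) to 92 mm (against the front stop) along the unit's y is right.
- cover: Blue loose cover, 0.11 to 0.23 kg, a plate 88 (its x) x 100 (its y) x 10 mm with a dark ridge across its top to push against. Origin under the centre of the plate; axes as the unit's. It starts with its origin at the unit's (0, about -76, 64) mm, stopped by the tab 1 to 3 mm ahead of its front edge. Nothing holds it down; it slides with ordinary friction, 1 to 2 N.
- ridge (a point): Centre of the top of the ridge on the cover, at the cover's (0, -10, +28) mm. The ridge is 64 mm long (along x), 10 mm thick (along y) and stands 18 mm above the plate; 35 mm of flat plate lies behind it (its -y side) and 55 mm in front.
- tab_top (a point): Centre of the top face of the red snap tab, 32 x 32 mm, at the unit's (0, -7.5) mm, its middle 17 to 20 mm ahead of the cover's front edge, whose top is 14 mm above the deck, so fingers pressing too near the cover catch on it; the tab's top is 12 mm above the deck when out (72 mm above the bench), 1 mm above the deck when fully in.
- tab (a joint): Travel of the snap tab straight down, m: 0 = out, 0.011 = fully in. It starts at 0 to 0.0025, takes about 5 N to move, has no return spring and stays where it is pressed. The cover can pass over it from 0.008; fully in counts from 0.0092.
- ring_gauge: steel ring gauge lying flat, 56 mm across, hole 32 mm, 22 mm high; loose bystander near the unit, origin under its centre
- weight: brass calibration weight with a knob, 38 mm across, 62 mm high; loose bystander near the unit, origin under its centre
- lamp_carton: small cardboard carton with a yellow band, 45 x 45 x 60 mm high; loose bystander near the unit, origin under its centre
- steel_cup: open steel cup, 68 mm across, 60 mm high; loose bystander near the unit, origin under its centre
- gauge_block: steel gauge block standing on end, 35 x 20 x 40 mm high; loose bystander near the unit, origin under its centre
- plug_gauge: aluminium plug gauge standing upright, 32 mm across at the foot, 18 mm at its handle, 77 mm high; loose bystander near the unit, origin under its centre
Mind the look-alikes: they are no part of the job. There is more than one size of the cover; the one meant has the size given above.

How it is judged:
On the way, in this order (a step that is already met when the one before it is completed fails the run):
1. the snap tab is pressed fully in while the cover is still on its seat (value of joint tab above 0.0092 m and y of cover in the frame of unit below -0.06 m), for 0.1 s.
2. the cover has been pushed wholly past the tab onto the rest deck (y of cover in the frame of unit between 0.06 and 0.096 m and x of cover in the frame of unit between -0.012 and 0.012 m and z of cover in the frame of unit between 0.058 and 0.07 m and angle between cover's own z axis and vertical below 0.08 rad), for 0.2 s.
At the end, for the whole second after the job is handed in: The tab is in (at least 9.2 mm), the cover lies still and flat (tilt under 0.08 rad) on the runners with its origin at the unit's y between 60 and 96 mm, within 12 mm of the middle, and no bystander is more than 20 mm from where it stood (all of step 2 and value of joint tab above 0.0092 m and linear speed of cover below 0.01 m/s and distance of each of ring_gauge, weight, lamp_carton, steel_cup, gauge_block, plug_gauge from where it was at the start of the episode below 0.02 m); the robot touches nothing.
It fails at once if the cover is lifted more than 10 mm off its runners (z of cover in the frame of unit above 0.074 m).
It fails at once if the cover is tipped up (angle between cover's own z axis and vertical above 0.2 rad).
It fails at once if the cover is forced over a tab that is not pressed in (value of joint tab below 0.007 m and y of cover in the frame of unit above -0.066 m).
It fails at once if a bystander is moved more than 20 mm (distance of any of ring_gauge, weight, lamp_carton, steel_cup, gauge_block, plug_gauge from where it was at the start of the episode above 0.02 m).
It also fails if it takes over 38 s, if anything falls off the work surface, if the arm or the gripper's body presses on something with over 40 N, if the wrist force passes 120 N, or if a joint passes its speed limit or range.

## Working session

There is one attempt and no reset: what is moved stays moved. The work goes in short steps, Python scripts to look and compute and a tool call to move; the robot and the scene stay as the last step left them, time stands still between calls to the robot, and variables do not carry over. Pictures are saved under pics/ and viewed, at most 10 in all, crops included, and the job is handed in when it is done.

Besides the shell and the picture viewer there is one more tool, called as name([rows], argument=value, ...), one row to a line, values as JSON. servo_tool: Moves the arm, as the interface text tells. Its arguments: {"type":"object","properties":{"targets":{"type":"array"},"grip_force":{"type":"number"}},"required":["targets"]}

```bash
mkdir -p pics
python3 - <<'E'
from workcell import bot, read_camera, camera_info
import cv2
for n in ("side","top"):
    im=read_camera(n); cv2.imwrite(f"pics/{n}0.png",im[:,:,::-1]); print(camera_info(n))
print(bot.read_state())
E
```

```text
{'fx': 438.38676745157255, 'fy': 438.38676745157255, 'cx': 318.1751488843891, 'cy': 239.78324942422344, 'k1': -0.09289276840091677, 'eye': array([ 0.22116908, -0.43410156,  0.62544379]), 'orientation': array([-2.27611097,  0.91289399, -0.35918281])}
{'fx': 498.2391990266074, 'fy': 498.2391990266074, 'cx': 322.5215373440161, 'cy': 246.63116783888697, 'k1': -0.10518531885697766, 'eye': array([ 0.40967412, -0.05179201,  1.07931677]), 'orientation': array([-2.17407496,  2.12276656, -0.20798292])}
{'time': 0.1, 'q': array([ 1.10110578e+00,  2.64687563e-01,  1.60524318e+00,  6.83049077e-06,
        1.27371476e+00, -3.68770855e-02]), 'joint_vel': array([ 0.00251703, -0.00254209, -0.00323014, -0.00062368, -0.00026277,
        0.00086135]), 'joint_torque': array([ 3.13599576e-04, -5.16707540e+01, -3.68588769e+01, -2.12274426e-05,
        6.27523448e-03,  4.05261130e-05]), 'tool_pos': array([0.28279632, 0.6121692 , 0.23007686]), 'tcp_rot': array([-0.67445861, -3.06780519,  0.00311864]), 'wrist_force': array([0.49599409, 0.10190918, 0.12866451]), 'torque': array([-0.05670819,  0.01449737,  0.01364567]), 'grip_force': 0.0, 'width': 1.0042698575064175}
```

View pics/top0.png

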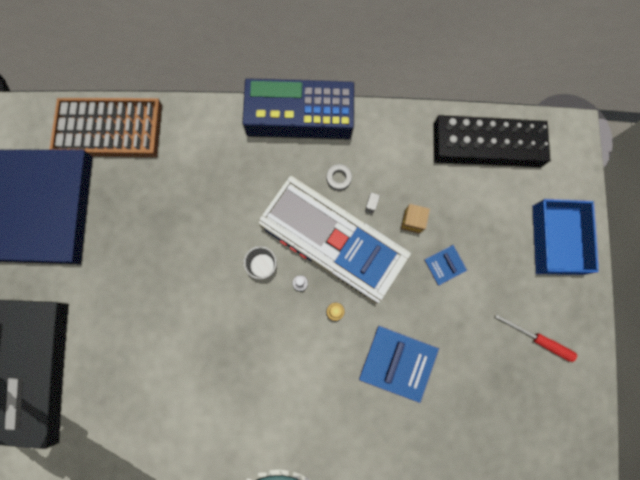

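View pics/side0.png

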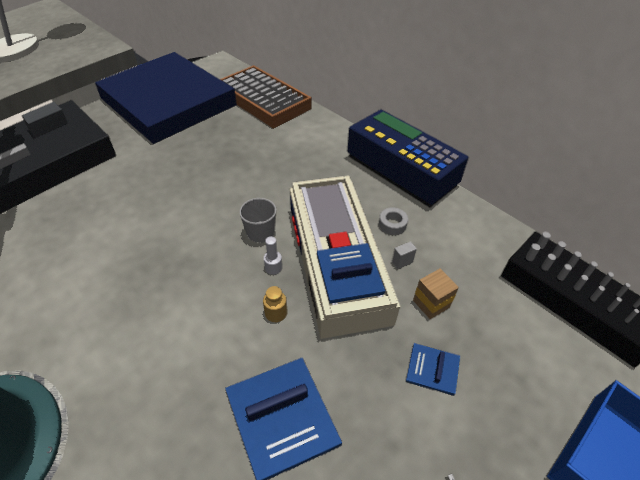

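```bash
cat > h.py <<'E'
import numpy as np, cv2
from scipy.spatial.transform import Rotation as R
from workcell import bot, read_camera, camera_info
def pix2pt(cam,uv,z):
    c=camera_info(cam); K=np.array([[c['fx'],0,c['cx']],[0,c['fy'],c['cy']],[0,0,1]])
    p=np.asarray(uv,float).reshape(-1,2)
    d=(p-[c['cx'],c['cy']])/c['fx']; s=d.copy()
    for _ in range(20): s=d/(1+c['k1']*(s**2).sum(1,keepdims=True))
    w=R.from_rotvec(c['orientation']).apply(np.c_[s,np.ones(len(s))])
    return c['eye']+w*((z-c['eye'][2])/w[:,2])[:,None]
def blob(mask,near):
    n,l,st,ce=cv2.connectedComponentsWithStats(mask.astype(np.uint8))
    c=[i for i in range(1,n) if st[i,4]>60]
    i=min(c,key=lambda i:np.hypot(*(ce[i]-near)))
    return (l==i).astype(np.uint8)
def contour(m): return max(cv2.findContours(m,cv2.RETR_EXTERNAL,cv2.CHAIN_APPROX_NONE)[0],key=cv2.contourArea).reshape(-1,2)
def rect(cam,m,z):
    P=pix2pt(cam,contour(m),z)[:,:2]
    (c,s,a)=cv2.minAreaRect((P*1000).astype(np.float32)); return np.round(c,1),np.round(s,1),round(a,1)
def masks(cam):
    im=read_camera(cam); h=cv2.cvtColor(im,cv2.COLOR_RGB2HSV); H,S,V=[h[...,i].astype(int) for i in range(3)]
    return im,((H<8)|(H>172))&(S>140)&(V>80),(H>100)&(H<125)&(S>120)&(V>30),(S<70)&(V>150)
E
python3 - <<'E'
from h import *
near={'top':((338,239),(368,257),(300,190)),'side':((340,240),(350,270),(360,310))}
for c in near:
    im,r,b,w=masks(c); n=near[c]
    t=blob(r,n[0]); k=blob(b,n[1])
    print(c,'tab',rect(c,t,.071),'cover',rect(c,k,.074), t.sum(),k.sum())
    if c=='top':
        u=blob(cv2.morphologyEx(w.astype(np.uint8),cv2.MORPH_CLOSE,np.ones((3,3))),(335,238)); print('unit',rect(c,u,.072),u.sum())
E
```

```text
top tab (array([ 593.4, -108.7]), array([29.8, 30.3]), 57.7) cover (array([ 558.2, -166.2]), array([95.9, 84.4]), 57.4) 189 1526
unit (array([ 574.2, -142.5]), array([14.8, 51. ]), 57.4) 171
side tab (array([ 590.7, -110.4]), array([31.3, 32.5]), 57.6) cover (array([ 553. , -170.1]), array([104.5,  87.6]), 57.5) 269 2527
```

```bash
cat >> h.py <<'E'
O=np.array([.5965,-.103,0]); th=np.deg2rad(57.5)
U=np.array([[np.sin(th),np.cos(th),0],[-np.cos(th),np.sin(th),0],[0,0,1]]) # columns: unit x,y,z
def plan(*targets):
    s=bot.read_state(); T=R.from_rotvec(s['tcp_rot']).as_matrix()
    a=np.degrees(np.arccos(np.clip(T[:,2]@[0,0,-1],-1,1)))
    v=U.T@T[:,0]; print('t',round(s['time'],2),'unit pos mm',np.round(U.T@(s['tool_pos']-O)*1000,1),'tilt',a.round(2),'toolx in unit',v.round(3),'F',s['wrist_force'].round(1),'w',round(s['width'],2),'q',s['q'].round(2))
    g=[]
    for sg in (1,-1):
        D=U[:,1]*sg; loc=T.T@D; g.append(np.degrees(np.arctan2(loc[1],loc[0])))
    print('roll deg options for tool x along +-unit y',np.round(g,2),'frac',np.round(np.array(g)/180,4))
    for t in targets: print(t,'shift frac',np.round(T.T@(O+U@(np.array(t)/1000)-s['tool_pos'])/.5,4))
E
python3 -c "
from h import *
plan((0,-5,150),(0,-5,231))"
```

```text
t 0.2 unit pos mm [-648.9  434.8  230.4] tilt 0.08 toolx in unit [-0.991 -0.134  0.   ] F [ 0.5 -1.  -0.4] w 1.0 q [ 1.1   0.26  1.6   0.    1.27 -0.04]
roll deg options for tool x along +-unit y [ 97.7 -82.3] frac [ 0.5428 -0.4572]
(0, -5, 150) shift frac [-1.1681 -1.0455  0.1623]
(0, -5, 231) shift frac [-1.1681e+00 -1.0457e+00  3.0000e-04]
```

servo_tool([
  {"hand":1,"x":-0.06,"y":-0.053,"z":0,"roll":0.03},
  {"hand":1,"x":-0.12,"y":-0.106,"z":0,"roll":0.06},
  {"hand":1,"x":-0.18,"y":-0.159,"z":0,"roll":0.09},
  {"hand":1,"x":-0.24,"y":-0.212,"z":0,"roll":0.12},
  {"hand":1,"x":-0.3,"y":-0.265,"z":0,"roll":0.15},
  {"hand":1,"x":-0.36,"y":-0.318,"z":0,"roll":0.18},
  {"hand":1,"x":-0.42,"y":-0.371,"z":0,"roll":0.21},
  {"hand":1,"x":-0.48,"y":-0.424,"z":0,"roll":0.24},
  {"hand":1,"x":-0.54,"y":-0.477,"z":0,"roll":0.27},
  {"hand":1,"x":-0.6,"y":-0.53,"z":0,"roll":0.3},
], grip_force=40)

```text
time: 1.03
tool_pos: [0.4445, 0.2445, 0.2313]
tcp_rot: [1.999, 2.423, 0.0]
wrist_force: [1.2, -0.7, -0.5]
width: -0.003
grip_force: 0.0
```

```bash
python3 -c "
from h import *
plan((0,-5,200),(0,-5,120))"
```

```text
t 1.03 unit pos mm [-314.9  211.4  231.3] tilt 0.02 toolx in unit [-0.688  0.726  0.   ] F [ 1.2 -0.7 -0.5] w -0.0 q [ 0.45 -0.06  1.96 -0.    1.24  0.26]
roll deg options for tool x along +-unit y [  43.46 -136.54] frac [ 0.2414 -0.7586]
(0, -5, 200) shift frac [-0.7474  0.1594  0.0626]
(0, -5, 120) shift frac [-0.7474  0.1594  0.2226]
```

servo_tool([
  {"hand":1,"x":-0.08,"y":0.016,"z":0,"roll":0.03},
  {"hand":1,"x":-0.16,"y":0.033,"z":0,"roll":0.06},
  {"hand":1,"x":-0.24,"y":0.05,"z":0,"roll":0.09},
  {"hand":1,"x":-0.32,"y":0.067,"z":0.01,"roll":0.12},
  {"hand":1,"x":-0.4,"y":0.085,"z":0.02,"roll":0.15},
  {"hand":1,"x":-0.48,"y":0.102,"z":0.03,"roll":0.18},
  {"hand":1,"x":-0.56,"y":0.119,"z":0.04,"roll":0.21},
  {"hand":1,"x":-0.64,"y":0.136,"z":0.05,"roll":0.242},
  {"hand":1,"x":-0.71,"y":0.151,"z":0.06,"roll":0.242},
  {"hand":1,"x":-0.747,"y":0.159,"z":0.0626,"roll":0.242},
])

```text
time: 1.87
tool_pos: [0.5954, -0.1085, 0.1988]
tcp_rot: [2.754, 1.51, -0.002]
wrist_force: [0.2, 0.4, -0.5]
width: 0.002
grip_force: 0.0
```

servo_tool([
  {"hand":1,"x":0,"y":0,"z":0.06,"roll":0},
  {"hand":1,"x":0,"y":0,"z":0.12,"roll":0},
  {"hand":1,"x":0,"y":0,"z":0.16,"roll":0},
  {"hand":1,"x":0,"y":0,"z":0.2,"roll":0},
  {"hand":1,"x":0,"y":0,"z":0.2,"roll":0},
])

```text
time: 2.28
tool_pos: [0.5908, -0.1039, 0.0946]
tcp_rot: [-2.747, -1.511, 0.011]
wrist_force: [-0.9, 0.8, -0.7]
width: -0.0
grip_force: 0.0
```

```bash
python3 -c "
from h import *
plan((0,-5,75),(0,-5,60))
for c in ('side','top'):
    im=read_camera(c); x,y=(240,140) if c=='side' else (250,160)
    cv2.imwrite('pics/%s1.png'%c,cv2.resize(im[y:y+200,x:x+200,::-1],(600,600),interpolation=2))"
```

```text
t 2.28 unit pos mm [-4.3 -3.8 94.6] tilt 0.54 toolx in unit [-0.002  1.    -0.003] F [-0.9  0.8 -0.7] w -0.0 q [-0.22  0.25  1.89  0.    1.01  0.35]
roll deg options for tool x along +-unit y [ 1.2000e-01 -1.7988e+02] frac [ 7.000e-04 -9.993e-01]
(0, -5, 75) shift frac [-0.0023  0.009   0.0392]
(0, -5, 60) shift frac [-0.0022  0.0092  0.0692]
```

View pics/side1.png

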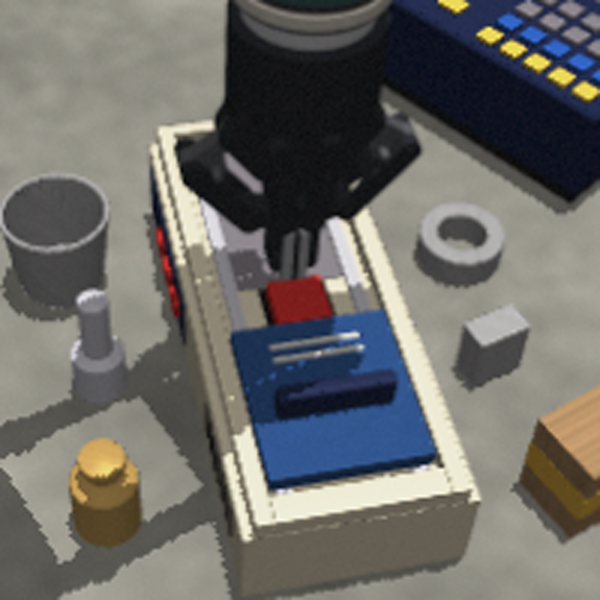

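servo_tool([
  {"hand":1,"x":-0.002,"y":0.009,"z":0.01,"roll":0.0007},
  {"hand":1,"x":-0.002,"y":0.009,"z":0.02,"roll":0.0007},
  {"hand":1,"x":-0.002,"y":0.009,"z":0.03,"roll":0.0007},
  {"hand":1,"x":-0.002,"y":0.009,"z":0.035,"roll":0.0007},
  {"hand":1,"x":-0.002,"y":0.009,"z":0.035,"roll":0.0007},
])

```text
time: 2.8
tool_pos: [0.5977, -0.1077, 0.082]
tcp_rot: [-2.754, -1.511, 0.001]
wrist_force: [-0.5, 0.2, -0.8]
width: -0.001
grip_force: 0.0
```

```bash
python3 -c "
from h import *
plan((0,-5,75),(0,-5,61.5))"
```

```text
t 2.8 unit pos mm [ 3.6 -3.3 82. ] tilt 0.05 toolx in unit [-0.  1. -0.] F [-0.5  0.2 -0.8] w -0.0 q [-0.22  0.27  1.89 -0.    0.98  0.35]
roll deg options for tool x along +-unit y [ 2.0000e-02 -1.7998e+02] frac [ 1.000e-04 -9.999e-01]
(0, -5, 75) shift frac [-0.0034 -0.0071  0.0141]
(0, -5, 61.5) shift frac [-0.0034 -0.0071  0.0411]
```

servo_tool([
  {"hand":1,"x":-0.002,"y":-0.007,"z":0.0,"roll":0},
  {"hand":1,"x":-0.003,"y":-0.007,"z":0.008,"roll":0},
  {"hand":1,"x":-0.003,"y":-0.007,"z":0.016,"roll":0},
  {"hand":1,"x":-0.003,"y":-0.007,"z":0.024,"roll":0},
  {"hand":1,"x":-0.003,"y":-0.007,"z":0.032,"roll":0},
  {"hand":1,"x":-0.003,"y":-0.007,"z":0.04,"roll":0},
  {"hand":1,"x":-0.003,"y":-0.007,"z":0.04,"roll":0},
  {"hand":1,"x":-0.003,"y":-0.007,"z":0.04,"roll":0},
])

```text
time: 3.47
tool_pos: [0.5942, -0.1072, 0.062]
tcp_rot: [-2.754, -1.511, 0.001]
wrist_force: [-0.2, 1.0, 0.7]
width: -0.001
grip_force: 0.0
```

```bash
python3 -c "
from h import *
plan((0,-5,61))"
```

```text
t 3.47 unit pos mm [ 0.3 -4.8 62. ] tilt 0.03 toolx in unit [-0.  1. -0.] F [-0.2  1.   0.7] w -0.0 q [-0.22  0.29  1.91  0.    0.95  0.35]
roll deg options for tool x along +-unit y [ 1.0000e-02 -1.7999e+02] frac [ 1.000e-04 -9.999e-01]
(0, -5, 61) shift frac [-0.0005 -0.0006  0.002 ]
```

servo_tool([
  {"hand":1,"x":0,"y":0,"z":0.002,"roll":0},
  {"hand":1,"x":0,"y":0,"z":0.004,"roll":0},
  {"hand":1,"x":0,"y":0,"z":0.004,"roll":0},
  {"hand":1,"x":0,"y":0,"z":0.004,"roll":0},
])

```text
time: 3.8
tool_pos: [0.5943, -0.1072, 0.061]
tcp_rot: [-2.754, -1.511, 0.0]
wrist_force: [-1.4, 0.3, 5.6]
width: -0.003
grip_force: 2.5
```

servo_tool([
  {"hand":1,"x":0,"y":0,"z":0.002,"roll":0},
  {"hand":1,"x":0,"y":0,"z":0.003,"roll":0},
  {"hand":1,"x":0,"y":0,"z":0.003,"roll":0},
])

```text
time: 4.05
tool_pos: [0.5944, -0.1072, 0.0609]
tcp_rot: [-2.754, -1.512, 0.0]
wrist_force: [-6.7, 1.1, 12.8]
width: -0.002
grip_force: 6.5
```

The tab has bottomed out: the height stays at 61 mm while the force rises. I'll lift and go behind the ridge.

servo_tool([
  {"hand":1,"x":0,"y":0,"z":-0.03,"roll":0},
  {"hand":1,"x":0,"y":0,"z":-0.08,"roll":0},
  {"hand":1,"x":0,"y":0,"z":-0.12,"roll":0},
  {"hand":1,"x":-0.05,"y":0,"z":-0.12,"roll":0},
  {"hand":1,"x":-0.11,"y":0,"z":-0.12,"roll":0},
  {"hand":1,"x":-0.17,"y":0,"z":-0.12,"roll":0},
  {"hand":1,"x":-0.215,"y":0,"z":-0.12,"roll":0},
  {"hand":1,"x":-0.215,"y":0,"z":-0.12,"roll":0},
  {"hand":1,"x":-0.215,"y":0,"z":-0.12,"roll":0},
  {"hand":1,"x":-0.215,"y":0,"z":-0.12,"roll":0},
])

```text
time: 4.88
tool_pos: [0.5369, -0.1976, 0.1189]
tcp_rot: [-2.754, -1.51, -0.001]
wrist_force: [-0.0, 0.1, -0.7]
width: -0.005
grip_force: 0.0
```

```bash
python3 -c "
from h import *
plan((0,-112,80))
im,r,b,w=masks('side')
cv2.imwrite('pics/side2.png',cv2.resize(im[140:340,240:440,::-1],(600,600),interpolation=2))"
```

```text
t 4.88 unit pos mm [   0.6 -111.9  118.9] tilt 0.03 toolx in unit [0.    1.    0.001] F [-0.   0.1 -0.7] w -0.0 q [-0.4   0.17  1.94  0.    1.04  0.17]
roll deg options for tool x along +-unit y [-2.0000e-02  1.7998e+02] frac [-1.000e-04  9.999e-01]
(0, -112, 80) shift frac [-0.0003 -0.0011  0.0777]
```

View pics/side2.png

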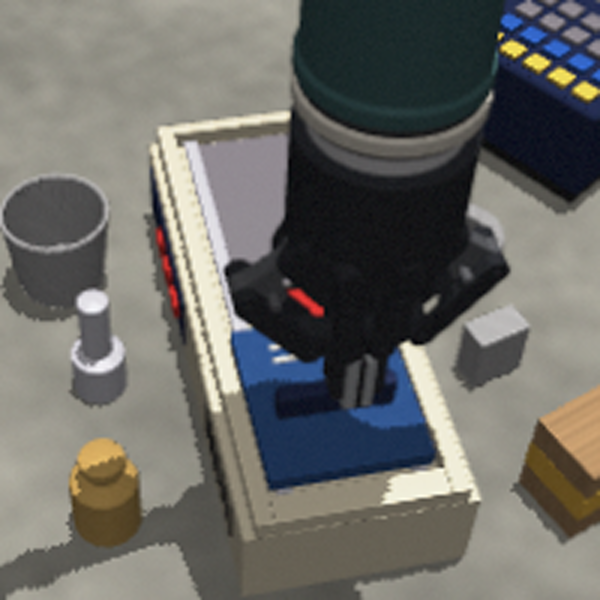

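The cover is still on its seat, and the tips (crop 360,405) are above the plate behind the ridge (335,393). Descending.

servo_tool([
  {"hand":1,"x":0,"y":-0.001,"z":0.03,"roll":0},
  {"hand":1,"x":0,"y":-0.001,"z":0.055,"roll":0},
  {"hand":1,"x":0,"y":-0.001,"z":0.07,"roll":0},
  {"hand":1,"x":0,"y":-0.001,"z":0.076,"roll":0},
  {"hand":1,"x":0,"y":-0.001,"z":0.076,"roll":0},
  {"hand":1,"x":0,"y":-0.001,"z":0.076,"roll":0},
])

```text
time: 5.43
tool_pos: [0.5362, -0.1973, 0.0807]
tcp_rot: [-2.753, -1.512, 0.001]
wrist_force: [0.9, -0.4, -0.2]
width: 0.004
grip_force: 0.0
```

servo_tool([
  {"hand":1,"x":0.008,"y":0,"z":0,"roll":0},
  {"hand":1,"x":0.016,"y":0,"z":0,"roll":0},
  {"hand":1,"x":0.024,"y":0,"z":0,"roll":0},
  {"hand":1,"x":0.032,"y":0,"z":0,"roll":0},
  {"hand":1,"x":0.04,"y":0,"z":0,"roll":0},
  {"hand":1,"x":0.048,"y":0,"z":0,"roll":0},
  {"hand":1,"x":0.056,"y":0,"z":0,"roll":0},
  {"hand":1,"x":0.064,"y":0,"z":0,"roll":0},
  {"hand":1,"x":0.072,"y":0,"z":0,"roll":0},
  {"hand":1,"x":0.08,"y":0,"z":0,"roll":0},
])

```text
time: 6.27
tool_pos: [0.5579, -0.1635, 0.081]
tcp_rot: [-2.754, -1.512, 0.0]
wrist_force: [-1.3, -1.9, 0.7]
width: -0.002
grip_force: 1.0
```

```bash
python3 -c "
from h import *
plan((0,52,81))
im,r,b,w=masks('side')
print(rect('side',blob(b,(350,260)),.074))
cv2.imwrite('pics/side3.png',cv2.resize(im[140:340,240:440,::-1],(600,600),interpolation=2))"
```

```text
t 6.27 unit pos mm [ -0.1 -71.8  81. ] tilt 0.01 toolx in unit [-0.  1. -0.] F [-1.3 -1.9  0.7] w -0.0 q [-0.33  0.23  1.95 -0.    0.97  0.24]
roll deg options for tool x along +-unit y [ 2.0000e-02 -1.7998e+02] frac [ 1.000e-04 -9.999e-01]
(0, 52, 81) shift frac [ 2.477e-01  2.000e-04 -1.000e-04]
(array([ 563.8, -151.7]), array([92.2, 87.8]), 56.9)
```

View pics/side3.png

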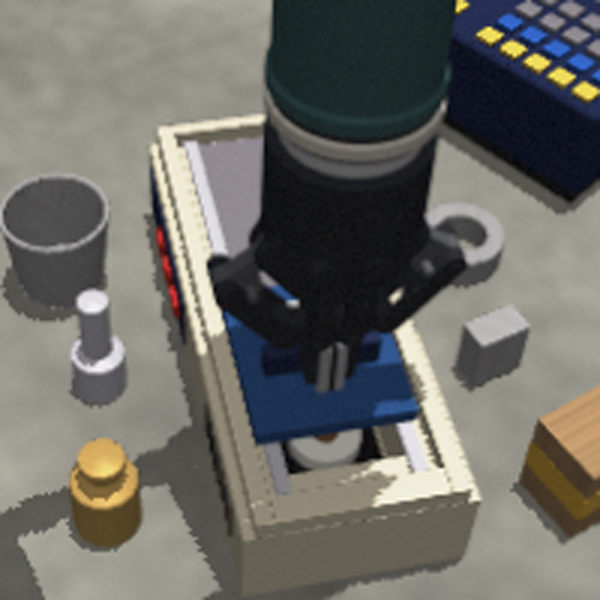

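The cover is moving flat on the rails. Its back edge is at about crop (335,425), the opening is starting to show, and push force is about 2 N. Continuing: 124 mm to go, 4 to 7 mm per row.

servo_tool([
  {"hand":1,"x":0.012,"y":0,"z":0,"roll":0},
  {"hand":1,"x":0.024,"y":0,"z":0,"roll":0},
  {"hand":1,"x":0.036,"y":0,"z":0,"roll":0},
  {"hand":1,"x":0.048,"y":0,"z":0,"roll":0},
  {"hand":1,"x":0.06,"y":0,"z":0,"roll":0},
  {"hand":1,"x":0.072,"y":0,"z":0,"roll":0},
  {"hand":1,"x":0.084,"y":0,"z":0,"roll":0},
  {"hand":1,"x":0.096,"y":0,"z":0,"roll":0},
  {"hand":1,"x":0.108,"y":0,"z":0,"roll":0},
  {"hand":1,"x":0.12,"y":0,"z":0,"roll":0},
])

```text
time: 7.15
tool_pos: [0.5902, -0.1126, 0.0809]
tcp_rot: [-2.754, -1.511, 0.0]
wrist_force: [-0.5, 0.0, -0.8]
width: -0.004
grip_force: 0.4
```

servo_tool([
  {"hand":1,"x":0.013,"y":0,"z":0,"roll":0},
  {"hand":1,"x":0.026,"y":0,"z":0,"roll":0},
  {"hand":1,"x":0.039,"y":0,"z":0,"roll":0},
  {"hand":1,"x":0.052,"y":0,"z":0,"roll":0},
  {"hand":1,"x":0.065,"y":0,"z":0,"roll":0},
  {"hand":1,"x":0.078,"y":0,"z":0,"roll":0},
  {"hand":1,"x":0.091,"y":0,"z":0,"roll":0},
  {"hand":1,"x":0.104,"y":0,"z":0,"roll":0},
  {"hand":1,"x":0.116,"y":0,"z":0,"roll":0},
  {"hand":1,"x":0.126,"y":0,"z":0,"roll":0},
])

```text
time: 7.98
tool_pos: [0.6241, -0.0595, 0.081]
tcp_rot: [-2.754, -1.512, -0.0]
wrist_force: [-0.7, -0.5, -0.6]
width: 0.004
grip_force: 0.5
```

servo_tool([
  {"hand":1,"x":0,"y":0,"z":0,"roll":0},
  {"hand":1,"x":-0.01,"y":0,"z":0,"roll":0},
  {"hand":1,"x":-0.03,"y":0,"z":0,"roll":0},
  {"hand":1,"x":-0.03,"y":0,"z":-0.05,"roll":0},
  {"hand":1,"x":-0.03,"y":0,"z":-0.12,"roll":0},
  {"hand":1,"x":-0.1,"y":0,"z":-0.18,"roll":0},
  {"hand":1,"x":-0.18,"y":0,"z":-0.2,"roll":0},
  {"hand":1,"x":-0.26,"y":0,"z":-0.2,"roll":0},
  {"hand":1,"x":-0.34,"y":0,"z":-0.2,"roll":0},
  {"hand":1,"x":-0.4,"y":0,"z":-0.2,"roll":0},
])

```text
time: 8.82
tool_pos: [0.5139, -0.2319, 0.1819]
tcp_rot: [2.753, 1.509, -0.0]
wrist_force: [0.3, -0.4, -0.9]
width: 0.001
grip_force: 0.0
```

```bash
python3 -c "
from h import *
plan()
for c,n in (('top',(310,220)),('side',(335,215))):
    im,r,b,w=masks(c); 
    a=rect(c,blob(b,n),.074); print(a, U.T@(np.r_[a[0],74]-O*1000))
    cv2.imwrite('pics/%s4.png'%c,im[:,:,::-1])"
```

```text
t 8.82 unit pos mm [  -0.4 -153.1  181.9] tilt 0.11 toolx in unit [ 0.001  1.    -0.001] F [ 0.3 -0.4 -0.9] w 0.0 q [-0.47  0.09  1.9  -0.    1.15  0.1 ]
roll deg options for tool x along +-unit y [-6.0000e-02  1.7994e+02] frac [-3.000e-04  9.997e-01]
(array([639.2, -38.5]), array([95.8, 84.2]), 57.7) [ 1.35699    77.34144153 74.        ]
(array([634.1, -42.5]), array([105.2,  87.9]), 57.2) [-0.79510794 71.22764775 74.        ]
```

View pics/top4.png

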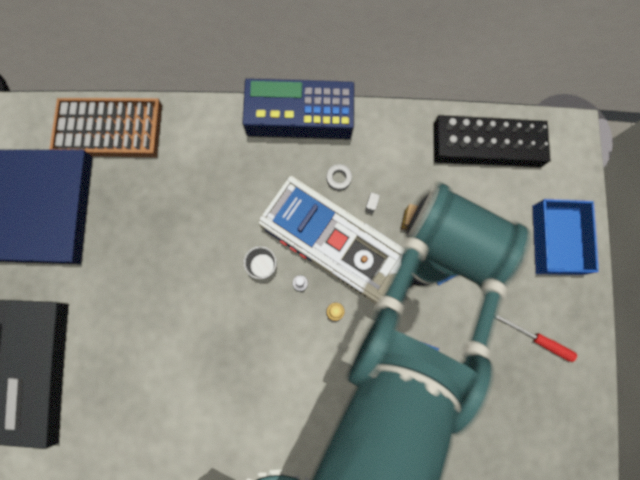

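View pics/side4.png

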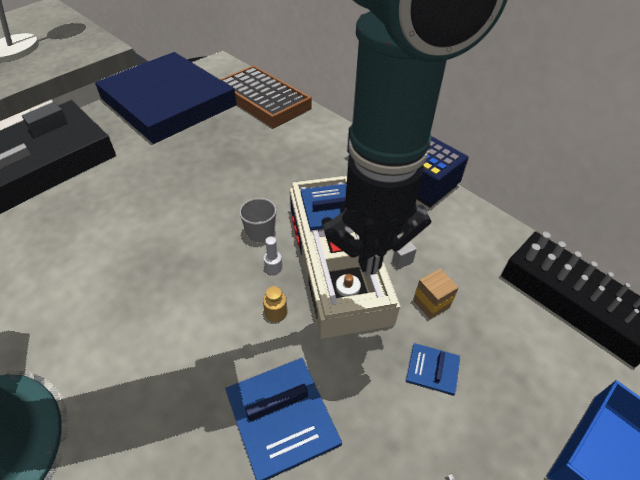

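The cover lies flat on the rest deck: top view (305,212), unit y about 77 mm. The tab (337,239) and the opening (363,259) are uncovered, the bystanders haven't moved, and the hand is clear.

```bash
python3 -c "
from workcell import ticket
print(ticket.finish_job())"
```

```text
the job is handed in; nothing more can be done
None
```

The job is handed in: the tab is pressed fully in, and the cover lies flat on the rest deck at about y = +77 mm with the opening and tab uncovered. The bystanders look undisturbed and the hand is clear; the hand-in returned no verdict.

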